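Hold a connectorised housing in the corner of a test nest

TASK

The die-cast housing with the coaxial connector on its end is due for its contact check: lift it into the test nest, flat on the plate with its connector in the slot of the end fence, and press it into the corner so that it bears on the low back fence and on the end fence at once and pushes both spring contacts in. The nest has no clamp and its springs push the housing out again, so the program must finish while still gripping the housing and pressing it against both fences; do not let go. Leave the housing without a connector and the other things on the bench where they are.

Things in the scene. Friction and masses are not known exactly. Their poses are not given: they have to be found in the camera images.
- housing: the work: bare die-cast aluminium box with a screwed lid, 80 long (own x), 50 wide (y), 44 mm high, about 0.24 kg, standing lid up. A brass coaxial connector 9 mm thick sticks 14 mm out of the middle of its +x end, 22 mm above the underside. Origin: centre of the underside. Grip it across the 50 mm width by the upper 25 mm of its sides, so that the fingers pass over the back fence.
- plug_tip (a point): end of the connector, on its axis: 54 mm from the housing's origin along its x, 22 mm up. At the connector's root is a hexagon 13 mm wide, 3 mm thick
- nest: test nest fixed to the bench, yaw within 0.25 rad: black plate 124 (own x) by 190 mm (y), top 12 mm above the bench, fences at its far and right sides. Origin: centre of its underside; at yaw 0 x points away from the robot, y left. Housing home: its x along the nest's -y, its origin at nest x +5, y -10, z +12 mm. Contact mounts and posts stand behind the fences, up to 32 mm over the plate
- back_fence: low aluminium bar along the nest's y, 12 mm thick, 14 mm high above the plate; its inner face looks to the nest's -x, at nest x = +30 mm, from y = -50 to +75 mm. A long side of the housing bears on it. Origin: underside of the bar's middle. Metal slides on metal and plate at friction about 0.3; a push of 10 to 15 N towards each fence beats springs and rubbing
- end_fence: aluminium end stop at the nest's right, 10 mm thick, 32 mm high above the plate; inner face looks to the nest's +y, at nest y = -50 mm, from x = -30 to +42 mm. A slot for the connector, 18 mm wide, open at the top, floor 12 mm above the plate, goes through it at nest x = -4 to +14 mm. Origin: underside of its middle
- back_contact (a joint): brass spring contact pin through the back fence at nest y = +20 mm, 7.5 mm above the plate; reads 0 free, when it stands 4.5 mm out of the fence, and 0.0045 m when pushed flush; about 1.4 N to start, 2.7 N flush
- end_contact (a joint): brass spring contact inside the end fence's slot, met by the connector's tip; reads 0 free, when its tip is 9 mm behind the fence's inner face, and 0.005 m when the housing's end bears on the fence; about 1.4 N to start, 2.8 N home
- blank: bystander: another die-cast aluminium box with no connector, smaller (66 x 56 x 32 mm). Origin: centre of the underside. It and the housing stand side by side, in either order, on the strip of bench before the black test rig, whose front is at x = 0.53 m and 0.16 m high and whose clear cover reaches 0.26 m high from x = 0.56 m: keep the wrist clear of it
- driver_green: bystander: small green screwdriver, 126 mm long, lying on the bench
- tweezers: bystander: steel tweezers, 128 mm long, lying on the bench
- bin_grey: bystander: open grey parts bin with screws, 94 x 66 x 36 mm
- module_a: bystander: green circuit module, 78 x 52 x 17 mm
- solder_reel: bystander: solder reel, 49 mm wide, 30 mm high
- mouse: bystander: black computer mouse at the right
- usb_stick: bystander: black USB stick at the right
Things that resemble listed ones, but are neither listed nor needed, are in the scene too. Leave any green look-alike of the housing alone.

How it is judged:
On the way:
1. the housing is lifted clear of the bench in the gripper (height (world z) of housing above 0.016 m and contact force between the fingers and housing above 1 N), for 0.1 s.
At the end, for the whole second after the job is handed in: Still held by the fingers (over 2 N), at rest, flat on the plate (3 mm), level and square within 0.06 rad, connector in the slot, within 3 mm of home, pressed on the back fence and the end fence at once with over 1 N each, both contacts in by over 3 mm; other things within 20 mm of their start (contact force between housing and back_fence above 1 N and contact force between housing and end_fence above 1 N and contact force between the fingers and housing above 2 N and value of joint each of back_contact, end_contact above 0.003 m and x of housing in the frame of nest between 0.002 and 0.008 m and y of housing in the frame of nest between -0.013 and -0.007 m and z of housing in the frame of nest between 0.01 and 0.015 m and y of plug_tip in the frame of nest below -0.058 m and angle between the x axis of housing and the y axis of nest, either way round below 0.06 rad and angle between housing's own z axis and vertical below 0.06 rad and linear speed of housing below 0.02 m/s); the arm keeps its last pose, push and grip.
It fails at once if the other housing or another thing on the bench is moved by more than 20 mm (distance of any of blank, driver_green, tweezers, bin_grey, module_a, solder_reel, mouse, usb_stick from where it was at the start of the episode above 0.02 m).
It also fails if it takes over 54 s, if anything falls off the work surface, if the arm or the gripper's body presses on something with over 40 N, if the wrist force passes 120 N, or if a joint passes its speed limit or range.

ROBOT

A 6-joint arm with a two-finger parallel gripper is mounted at the origin on a cart in front of the work surface, level with it; the furniture and walls round the work are solid. World frame = base frame: x ahead of the robot, y to its left, z up, the work surface at z = 0. Lengths are in m, angles in rad, forces in N, time in s.
With the tool pointing down it reaches from about 0.35 to 0.975 m from the base axis. Payload 4.9 kg.
Tool frame: the origin (TCP) lies midway between the tips of the shut fingers; the grasp point (between the pads) lies 19 mm behind it; z points along the fingers, y is the line along which they close (so a half turn about z gives the same grasp; the last joint's range is limited). The gripper opens to 85 mm and grips with 20 to 120 N. Pads are 22 mm wide; open, the fingers measure 114 mm over their backs; the gripper's body (76 mm by 85 mm) begins 54 mm behind the grasp point. The pads swing forward as they close: fully open they stand 13 mm farther back than shut.
Start: joints at [1.203, 0.053, 1.613, -0, 1.476, -0.119], TCP at [0.154, 0.606, 0.231] pointing down, gripper open.
Joint ranges: [-3.01, 3.01], [-1.01, 2.22], [0.06, 2.58], [-1.02, 4.17], [0.09, 2.62], [-3.14, 3.14]. Speed limits (rad/s): [2.57, 2.57, 3.14, 3.14, 3.14, 3.14].

INTERFACE

Orientations are given as a unit quaternion [w, x, y, z].
In Python, from plant import manip gives the robot as it stands.
- The arm moves only by the tool carry_out, never from a script. Its argument "moves" is a list of rows, each a list of 7 numbers: the opening, from 0 (shut) to 1 (fully open), then the shift along the tool's x, y, z normalised to -1 to 1, where 1 is 0.4 m, then the turn, a rotation vector about the tool's x, y, z normalised to -1 to 1, where 1 is 0.5 rad. In form: [[grip, dx, dy, dz, rx, ry, rz], ...]. A call has 1 to 8 rows; each row is the pose to reach, as a shift and turn from the pose commanded when the call began, along the tool's axes at that moment; what a row does not reach only later rows make up. A row lasts 1/12 s, in which the tool goes at most 41.7 mm and 7.16 degrees, less where a joint would pass 70% of its speed; a pose out of reach is approached as far as the arm can. A call with a number of a shift or a turn outside -1 to 1 is refused whole. A call with a gripper value outside its range is refused whole. The fingers move at their own pace and stop on an object; the grip force is fixed at half the most. Time passes only in rows, so rows that repeat a pose let the fingers close. It gives the time, the measured TCP pose, the force and the opening at its end, in the units of the state.
- manip.state(): the state, without advancing time (a new reading comes with each control period).
- manip.grab_frame(name): name is "side" or "top"; returns the picture (480x640x3 uint8, red, green, blue); there is no depth.
- manip.camera_info(name): a dict with "intrinsics" (3x3 intrinsics, pixels), "extrinsics" (4x4, takes a point from world to camera coordinates). Camera axes: x right, y down, z forward; pixel columns grow to the right and rows downward; lengths in m; the calibration is good to about 2 mm. A picture is of the moment at which its call begins. camera_info takes no time and is no camera call.
- manip.job_done(): hands the job in, once; it reports no verdict.
The state is a dict: "time": time; "joint_pos": joint angles; "joint_vel": joint speeds; "joint_efforts": joint torques, N m; "tool_pos": TCP position; "tool_rot": TCP orientation; "contact_force": force on the tool from outside, world axes, zero at the start; "ft_torque": the same for the moment, N m; "gripper_width": opening from 0.0 (shut) to 1.0 (fully open).
Only numpy, scipy, OpenCV 4.12 (cv2) and the standard library are available. Lean on these libraries where they do the work, as an engineer would, in place of code of your own. Each camera call takes 0.05 s, during which the arm holds its last target. There are 200 camera calls.

## Working session

There is one attempt and no reset: what is moved stays moved. The work goes in short steps, Python scripts to look and compute and a tool call to move; the robot and the scene stay as the last step left them, time stands still between calls to the robot, and variables do not carry over. Pictures are saved under pics/ and viewed, on a budget of 10 in all, crops included, one or two more only if the job needs it, and the job is handed in when it is done.

Besides the shell and the picture viewer there is one more tool, called after ">>>" as name(argument=value, ...), one argument or row to a line, values as JSON. carry_out: Moves the arm, as the interface text tells. Scaled input: -1 to 1 covers 0.4 m each way for a shift and 0.5 rad each way for a turn. Its arguments: {"type":"object","properties":{"moves":{"type":"array"}},"required":["moves"]}

```bash
ls; mkdir -p pics; python3 - <<'E'
from plant import manip
import cv2
for n in("top","side"):
    im=manip.grab_frame(n); cv2.imwrite(f"pics/{n}0.png",im[:,:,::-1]); c=manip.camera_info(n); print(n,c["intrinsics"],c["extrinsics"])
print(manip.state())
E
```

```text
pics
top [[449.81286527   0.         321.08662869]
 [  0.         449.81286527 240.89797383]
 [  0.           0.           1.        ]] [[-0.0251848  -0.99963896 -0.00936366  0.00378018]
 [-0.98018587  0.0265334  -0.19629477  0.53925366]
 [ 0.19647235  0.00423448 -0.98050022  1.24074677]
 [ 0.          0.          0.          1.        ]]
side [[481.57853449   0.         315.56095701]
 [  0.         481.57853449 236.28127541]
 [  0.           0.           1.        ]] [[-0.92042688 -0.39091151  0.00160034  0.50650234]
 [-0.25608149  0.59985749 -0.7580193   0.19270259]
 [ 0.29535849 -0.69811115 -0.65223016  1.51606603]
 [ 0.          0.          0.          1.        ]]
{'time': 0.1, 'joint_pos': array([ 1.20301907e+00,  5.33068544e-02,  1.61415015e+00,  2.15022739e-06,
        1.47600491e+00, -1.18980365e-01]), 'joint_vel': array([-0.00060289, -0.0022491 , -0.00223655, -0.00034509, -0.00125852,
       -0.00027481]), 'joint_efforts': array([ 4.57820875e-06, -3.94902313e+01, -3.71362531e+01, -5.86515898e-05,
        3.86820422e-03, -3.45547335e-05]), 'tool_pos': array([0.15368241, 0.60523097, 0.23017994]), 'tool_rot': array([-2.26268969e-04,  1.24077900e-01,  9.92272040e-01, -9.06828517e-04]), 'contact_force': array([-0.62164449, -0.20861092, -0.37253066]), 'ft_torque': array([ 0.0397894 , -0.01716128, -0.04504404]), 'gripper_width': 0.9999321910224758}
```

View pics/top0.png

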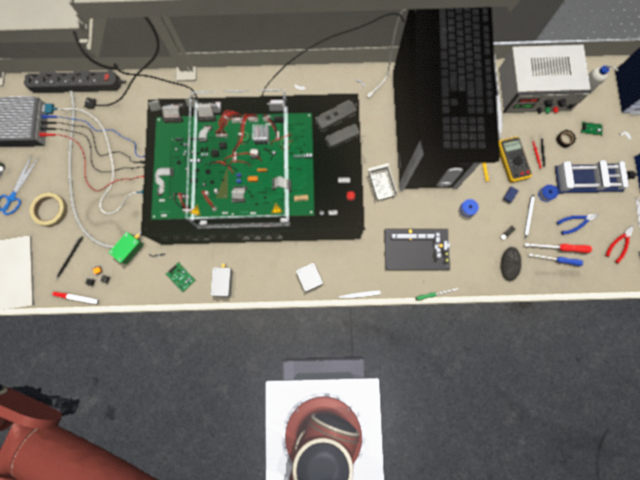

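View pics/side0.png

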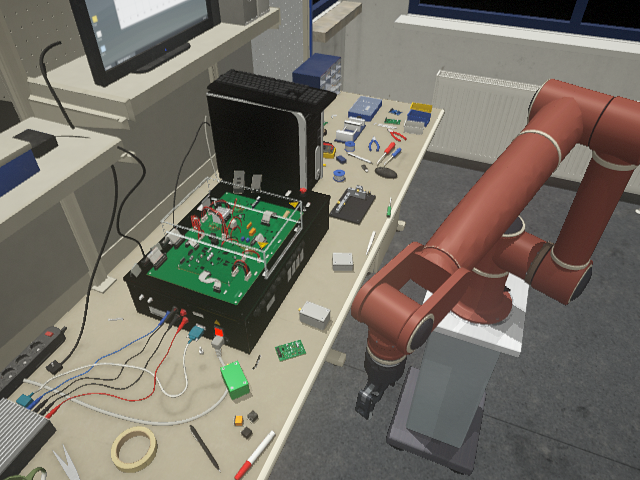

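The top picture shows a box with a brass tip at (221,282), the blank at (309,277) and the nest at (417,248). Next I'll enlarge the housing and nest in both views.

```bash
python3 - <<'E'
import cv2,numpy as np
t=cv2.imread("pics/top0.png");s=cv2.imread("pics/side0.png")
def c(i,x,y,w,h,W,H): return cv2.resize(i[y:y+h,x:x+w],(W,H),interpolation=cv2.INTER_CUBIC)
a=np.vstack([np.hstack([c(t,200,255,40,50,240,300),c(t,375,220,80,60,400,300)]),np.hstack([c(s,290,290,48,60,240,300),c(s,320,175,66,50,400,300)])])
cv2.imwrite("pics/z.png",a)
E
```

```text
(no output)
```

View pics/z.png

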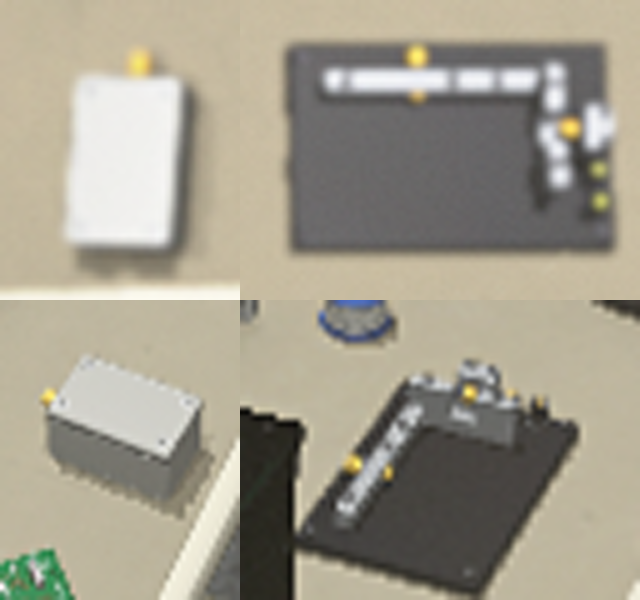

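Top row, housing: lid corners at about (76,78), (184,78), (174,245), (65,242) in the crop, with the connector pointing away from the robot. Top row, nest: plate corners at (288,46), (603,46), (613,250), (291,250), with the fences at the far and right sides. I'll fit both poses.

```bash
cat > fit.py <<'E'
from plant import manip
import numpy as np
from scipy.optimize import least_squares
C={n:manip.camera_info(n) for n in("top","side")}
def proj(n,P):
    E=C[n]["extrinsics"];q=C[n]["intrinsics"]@(E[:3,:3]@np.asarray(P,float).T+E[:3,3:]);return (q[:2]/q[2]).T
def place(p,L,z0=0):
    c,s=np.cos(p[2]),np.sin(p[2]);L=np.asarray(L,float);return np.c_[p[0]+c*L[:,0]-s*L[:,1],p[1]+s*L[:,0]+c*L[:,1],z0+L[:,2]]
def fit(obs,p0,z0=0):  # obs: list (cam, local pts, px)
    f=lambda p:np.concatenate([(proj(n,place(p,L,z0))-px).ravel() for n,L,px in obs])
    r=least_squares(f,p0,loss="soft_l1",x_scale=[.1,.1,.1]);return r.x,f(r.x).reshape(-1,2)
E
cat > m.py <<'E'
from fit import *
A=np.array
cr=lambda P,x,y,sx,sy,ox=0,oy=0:np.c_[x+(A(P)[:,0]-ox+.5)/sx-.5,y+(A(P)[:,1]-oy+.5)/sy-.5]
H=A([[40,25,44],[40,-25,44],[-40,-25,44],[-40,25,44],[52,0,26]])/1e3   # TL TR BR BL
N=A([[62,95,12],[62,-95,12],[-62,-95,12],[-62,95,12]])/1e3
ht=cr([(76,77),(185,77),(175,245),(65,243)],200,255,6,6)
hs=cr([(88,357),(50,418),(163,458),(202,402)],290,290,5,5,0,300)
nt=cr([(288,46),(605,46),(613,250),(291,250)],375,220,5,5,240,0)
ns=cr([(298,545),(405,380),(578,430),(480,597)],320,175,6.06,6,240,300)
for nm,obs in(("H",[("top",H[:4],ht),("side",H[[1,0,3,2]],hs)]),("N",[("top",N,nt),("side",N,ns)])):
  for o in(obs,obs[:1],obs[1:]):
    p,r=fit(o,[.4,0,0]);print(nm,p.round(4),r.round(1).tolist())
E
python3 m.py
```

```text
H [ 0.4317  0.2818 -0.0515] [[-0.2, -0.4], [-1.0, 0.1], [-1.2, 0.1], [-0.4, -0.1], [-0.3, -1.0], [-0.3, -1.7], [1.7, -0.3], [1.1, -1.0]]
H [ 0.4314  0.2797 -0.0405] [[0.4, -0.2], [-0.4, 0.0], [-0.3, 0.0], [0.4, 0.1]]
H [ 0.4319  0.2858 -0.0678] [[-0.6, -0.2], [-1.0, -0.9], [0.9, 0.8], [0.6, 0.1]]
N [ 0.5157 -0.29   -0.026 ] [[-0.9, -0.3], [-0.4, -0.4], [0.3, 0.2], [-0.4, 0.2], [-0.5, -1.1], [0.5, 0.0], [1.0, -0.8], [0.3, -1.1]]
N [ 0.5154 -0.2911 -0.0308] [[-0.4, -0.4], [0.0, -0.2], [0.5, 0.4], [-0.1, 0.1]]
N [ 0.5152 -0.2847 -0.0149] [[-0.7, -0.1], [-0.2, 0.8], [0.5, -0.2], [0.3, -0.3]]
```

```bash
cat > go.py <<'E'
# usage: go.py x y z heading(of tool y axis rel. world y)
import sys,numpy as np
from plant import manip
from scipy.spatial.transform import Rotation as R
x,y,z,h=map(float,sys.argv[1:5]); s=manip.state(); q=s["tool_rot"]
r=R.from_quat(q[[1,2,3,0]])
t=R.from_euler("z",h)*R.from_matrix(np.diag([-1,1,-1]))
print("pos",s["tool_pos"].round(4),"t",round(s["time"],2),"F",s["contact_force"].round(1),"g",round(s["gripper_width"],3),"tooly",r.as_matrix()[:,1].round(3))
print("d",(r.inv().apply(np.array([x,y,z])-s["tool_pos"])/.4).round(4),"r",((r.inv()*t).as_rotvec()/.5).round(4))
E
python3 go.py .4315 .281 .15 -.05
```

```text
pos [0.1537 0.6052 0.2302] t 0.1 F [-0.6 -0.2 -0.4] g 1.0 tooly [ 0.246  0.969 -0.002]
d [-0.8728 -0.6142  0.2014] r [-0.0037 -0.0008 -0.3976]
```

>>> carry_out(
  moves=[
    [1,-0.873,-0.614,0.1,0,0,-0.398],
    [1,-0.873,-0.614,0.1,0,0,-0.398],
    [1,-0.873,-0.614,0.1,0,0,-0.398],
    [1,-0.873,-0.614,0.1,0,0,-0.398],
    [1,-0.873,-0.614,0.1,0,0,-0.398],
    [1,-0.873,-0.614,0.1,0,0,-0.398],
    [1,-0.873,-0.614,0.1,0,0,-0.398],
    [1,-0.873,-0.614,0.1,0,0,-0.398],
  ],
)

```text
time: 0.77
tool_pos: [0.3702, 0.3524, 0.1997]
tool_rot: [-0.0, 0.025, 1.0, -0.0]
contact_force: [0.8, -0.1, 0.5]
gripper_width: 1.002
```

```bash
python3 go.py .4315 .281 .12 -.05
```

```text
pos [0.3702 0.3524 0.1997] t 0.77 F [ 0.8 -0.1  0.5] g 1.002 tooly [ 0.049  0.999 -0.   ]
d [-0.162  -0.1708  0.1992] r [-0.0004 -0.0006  0.0011]
```

>>> carry_out(
  moves=[
    [1,-0.162,-0.171,0.15,0,0,0],
    [1,-0.162,-0.171,0.15,0,0,0],
    [1,-0.162,-0.171,0.15,0,0,0],
    [1,-0.162,-0.171,0.15,0,0,0],
    [1,-0.162,-0.171,0.15,0,0,0],
    [1,-0.162,-0.171,0.15,0,0,0],
  ],
)

```text
time: 1.27
tool_pos: [0.4308, 0.2831, 0.1405]
tool_rot: [-0.0, 0.025, 1.0, 0.0]
contact_force: [0.4, 0.3, -0.0]
gripper_width: 0.998
```

```bash
python3 go.py .4315 .281 .08 -.05; python3 - <<'E'
from plant import manip
import cv2,numpy as np
t=manip.grab_frame("top")[:,:,::-1];s=manip.grab_frame("side")[:,:,::-1]
cv2.imwrite("pics/top1.png",t);cv2.imwrite("pics/side1.png",s)
c=lambda i,x,y,w,h:cv2.resize(i[y:y+h,x:x+w],(400,500),interpolation=cv2.INTER_CUBIC)
cv2.imwrite("pics/z1.png",np.hstack([c(t,185,225,64,80),c(s,275,270,64,80)]))
E
```

```text
pos [0.4308 0.2831 0.1405] t 1.27 F [ 0.4  0.3 -0. ] g 0.998 tooly [0.05  0.999 0.   ]
d [-0.0021 -0.0052  0.1512] r [ 0.0007 -0.0004  0.0001]
```

View pics/z1.png

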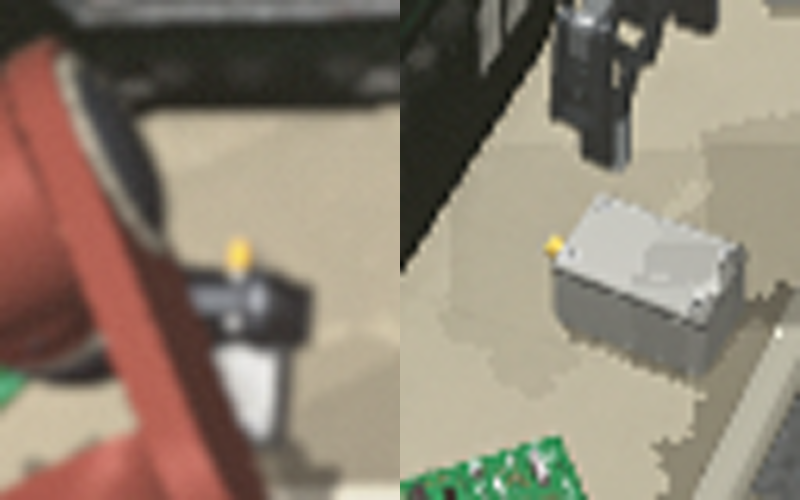

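The open gripper is above the housing, with the lid in the side crop centred near (650,255). The fingers straddle it, so I'll descend.

>>> carry_out(
  moves=[
    [1,-0.002,-0.005,0.1,0,0,0],
    [1,-0.002,-0.005,0.18,0,0,0],
    [1,-0.002,-0.005,0.24,0,0,0],
    [1,-0.002,-0.005,0.28,0,0,0],
    [1,-0.002,-0.005,0.311,0,0,0],
    [1,-0.002,-0.005,0.311,0,0,0],
    [1,-0.002,-0.005,0.311,0,0,0],
  ],
)

```text
time: 1.95
tool_pos: [0.4316, 0.2814, 0.0163]
tool_rot: [0.0, 0.024, 1.0, 0.0]
contact_force: [0.0, 0.2, 0.5]
gripper_width: 0.998
```

```bash
python3 go.py .4315 .281 .016 -.05; python3 - <<'E'
from plant import manip
import cv2,numpy as np
t=manip.grab_frame("top")[:,:,::-1];s=manip.grab_frame("side")[:,:,::-1]
c=lambda i,x,y,w,h:cv2.resize(i[y:y+h,x:x+w],(400,500),interpolation=cv2.INTER_CUBIC)
cv2.imwrite("pics/z2.png",np.hstack([c(t,185,225,64,80),c(s,275,270,64,80)]))
E
```

```text
pos [0.4316 0.2814 0.0163] t 1.95 F [0.  0.2 0.5] g 0.998 tooly [0.049 0.999 0.   ]
d [ 0.0001 -0.0011  0.0008] r [0.0004 0.0005 0.0028]
```

View pics/z2.png

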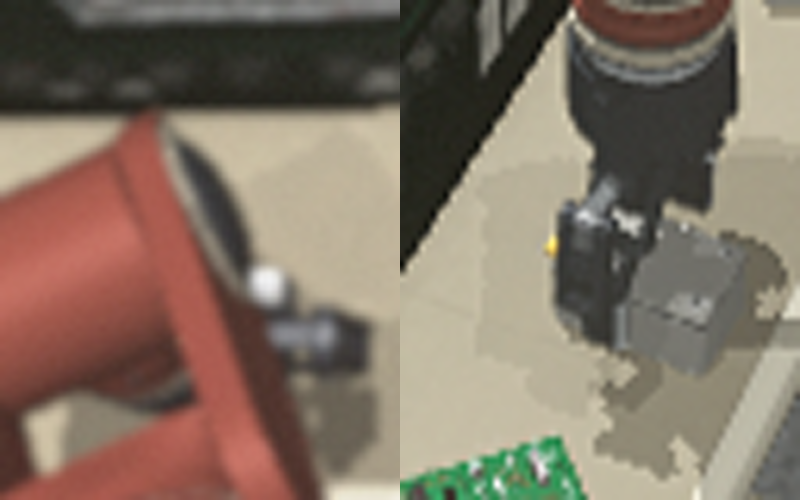

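The fingers are astride the housing at (600,290) in the side crop, with no contact force. I'll close the gripper.

>>> carry_out(
  moves=[
    [0,0,0,0,0,0,0],
    [0,0,0,0,0,0,0],
    [0,0,0,0,0,0,0],
    [0,0,0,0,0,0,0],
    [0,0,0,0,0,0,0],
    [0,0,0,0,0,0,0],
    [0,0,0,0,0,0,0],
    [0,0,0,0,0,0,0],
  ],
)

```text
time: 2.72
tool_pos: [0.4326, 0.2812, 0.0171]
tool_rot: [0.001, 0.025, 1.0, 0.001]
contact_force: [-1.2, 0.5, 5.3]
gripper_width: 0.574
```

>>> carry_out(
  moves=[
    [0,0,0,-0.05,0,0,0],
    [0,0,0,-0.1,0,0,0],
    [0,0,0,-0.15,0,0,0],
    [0,0,0,-0.2,0,0,0],
    [0,0,0,-0.25,0,0,0],
    [0,0,0,-0.25,0,0,0],
    [0,0,0,-0.25,0,0,0],
  ],
)

```text
time: 3.3
tool_pos: [0.4318, 0.2807, 0.1159]
tool_rot: [0.001, 0.025, 1.0, 0.0]
contact_force: [-0.3, 0.2, -3.3]
gripper_width: 0.575
```

```bash
python3 - <<'E'
from plant import manip
import cv2,numpy as np
s=manip.grab_frame("side")[:,:,::-1];cv2.imwrite("pics/z3.png",cv2.resize(s[230:350,250:370],(600,600),interpolation=cv2.INTER_CUBIC))
E
python3 go.py .43 0 .14 -.65
```

```text
pos [0.4308 0.2803 0.1144] t 3.35 F [ 0.8 -0.3 -3.1] g 0.571 tooly [ 0.05   0.999 -0.001]
d [-0.0328 -0.7    -0.0634] r [-0.0028 -0.0027  1.2002]
```

View pics/z3.png

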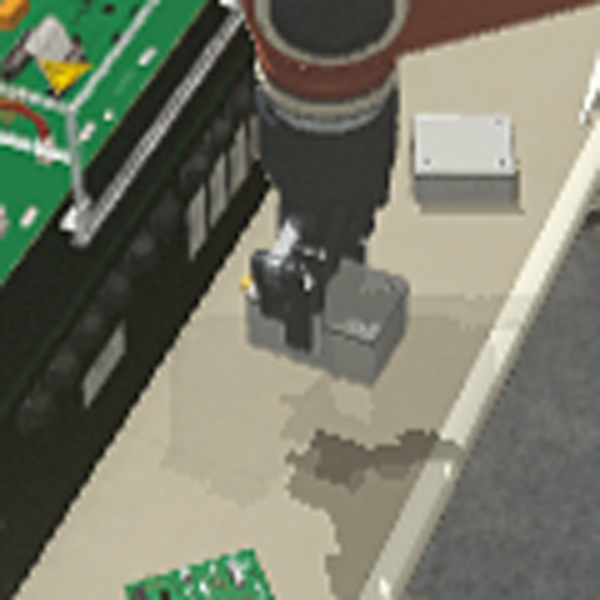

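The housing is held level and clear of the bench, at (320,310) in this crop. The blank at (465,160) has not moved. Next I'll carry it right while turning.

>>> carry_out(
  moves=[
    [0,-0.005,-0.1,-0.05,0,0,0.15],
    [0,-0.01,-0.2,-0.05,0,0,0.3],
    [0,-0.016,-0.3,-0.05,0,0,0.45],
    [0,-0.02,-0.4,-0.05,0,0,0.6],
    [0,-0.025,-0.5,-0.05,0,0,0.75],
    [0,-0.03,-0.6,-0.05,0,0,0.9],
    [0,-0.033,-0.67,-0.05,0,0,1],
    [0,-0.033,-0.7,-0.05,0,0,1],
  ],
)

```text
time: 4.02
tool_pos: [0.4291, -0.0026, 0.1333]
tool_rot: [-0.002, 0.274, 0.962, -0.001]
contact_force: [0.5, 0.4, -3.3]
gripper_width: 0.573
```

```bash
python3 go.py .435 -.2 .13 -1.05
```

```text
pos [ 0.4291 -0.0026  0.1333] t 4.02 F [ 0.5  0.4 -3.3] g 0.573 tooly [ 0.527  0.85  -0.003]
d [-0.2727 -0.4116  0.0084] r [-0.0069 -0.0048  0.9894]
```

>>> carry_out(
  moves=[
    [0,-0.045,-0.07,0,0,0,0.17],
    [0,-0.09,-0.14,0,0,0,0.33],
    [0,-0.14,-0.21,0,0,0,0.5],
    [0,-0.18,-0.275,0,0,0,0.67],
    [0,-0.225,-0.345,0,0,0,0.83],
    [0,-0.27,-0.41,0,0,0,0.99],
    [0,-0.27,-0.41,0,0,0,0.99],
  ],
)

```text
time: 4.6
tool_pos: [0.4361, -0.1998, 0.1337]
tool_rot: [-0.001, 0.502, 0.865, -0.001]
contact_force: [-1.1, 0.3, -3.1]
gripper_width: 0.57
```

```bash
python3 go.py .485 -.28 .13 -1.52
```

```text
pos [ 0.4361 -0.1998  0.1337] t 4.6 F [-1.1  0.3 -3.1] g 0.57 tooly [ 0.868  0.496 -0.003]
d [-0.2347  0.0069  0.009 ] r [-6.20e-03 -2.00e-04  9.36e-01]
```

>>> carry_out(
  moves=[
    [0,-0.04,0,0,0,0,0.19],
    [0,-0.08,0,0,0,0,0.37],
    [0,-0.12,0,0,0,0,0.56],
    [0,-0.16,0,0,0,0,0.75],
    [0,-0.2,0,0,0,0,0.93],
    [0,-0.235,0,0,0,0,0.94],
    [0,-0.235,0,0,0,0,0.94],
  ],
)

```text
time: 5.18
tool_pos: [0.4842, -0.2779, 0.1334]
tool_rot: [-0.001, 0.687, 0.726, -0.0]
contact_force: [-0.0, 0.3, -2.1]
gripper_width: 0.573
```

```bash
python3 go.py .51 -.280 .07 -1.597
```

```text
pos [ 0.4842 -0.2779  0.1334] t 5.18 F [-0.   0.3 -2.1] g 0.573 tooly [ 0.998  0.055 -0.003]
d [-0.0092  0.0644  0.1582] r [-0.0051 -0.003   0.163 ]
```

>>> carry_out(
  moves=[
    [0,-0.005,0.03,0.05,-0.003,-0.002,0.08],
    [0,-0.009,0.06,0.1,-0.005,-0.003,0.16],
    [0,-0.009,0.064,0.13,-0.005,-0.003,0.163],
    [0,-0.009,0.064,0.15,-0.005,-0.003,0.163],
    [0,-0.009,0.064,0.15,-0.005,-0.003,0.163],
    [0,-0.009,0.064,0.15,-0.005,-0.003,0.163],
  ],
)

```text
time: 5.68
tool_pos: [0.5092, -0.2785, 0.075]
tool_rot: [0.0, 0.716, 0.698, 0.0]
contact_force: [0.1, 0.1, -3.5]
gripper_width: 0.574
```

```bash
python3 - <<'E'
from plant import manip
import cv2,numpy as np
t=manip.grab_frame("top")[:,:,::-1];s=manip.grab_frame("side")[:,:,::-1]
cv2.imwrite("pics/top4.png",t);cv2.imwrite("pics/side4.png",s)
c=lambda i,x,y,w,h:cv2.resize(i[y:y+h,x:x+w],(400,400),interpolation=cv2.INTER_CUBIC)
cv2.imwrite("pics/z4.png",np.hstack([c(t,375,195,80,80),c(s,320,145,80,80)]))
E
python3 go.py .51 -.280 .032 -1.597
```

```text
pos [ 0.5104 -0.2795  0.0769] t 5.78 F [-0.1  0.7 -2.6] g 0.572 tooly [ 1.    -0.025  0.004]
d [-0.0009 -0.0013  0.1122] r [0.0074 0.0045 0.002 ]
```

View pics/z4.png

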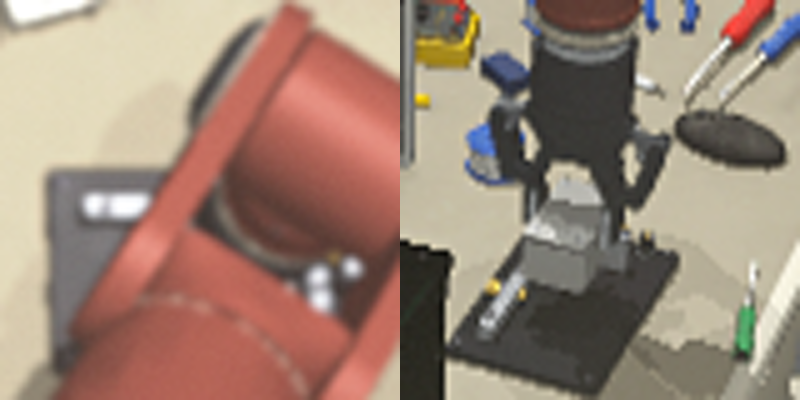

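The housing hangs above the plate at (565,245) in the side crop. The back fence is in front at (505,300) and the end fence lies behind it. I'll descend and watch the force.

>>> carry_out(
  moves=[
    [0,0,0,0.04,0,0,0],
    [0,0,0,0.07,0,0,0],
    [0,0,0,0.09,0,0,0],
    [0,0,0,0.1,0,0,0],
    [0,0,0,0.105,0,0,0],
    [0,0,0,0.108,0,0,0],
    [0,0,0,0.108,0,0,0],
    [0,0,0,0.108,0,0,0],
  ],
)

```text
time: 6.45
tool_pos: [0.5107, -0.2797, 0.0332]
tool_rot: [0.002, 0.716, 0.698, 0.0]
contact_force: [0.2, 0.3, -2.2]
gripper_width: 0.574
```

>>> carry_out(
  moves=[
    [0,0,0,0.002,0,0,0],
    [0,0,0,0.004,0,0,0],
    [0,0,0,0.005,0,0,0],
    [0,0,0,0.005,0,0,0],
    [0,0,0,0.005,0,0,0],
  ],
)

```text
time: 6.87
tool_pos: [0.5103, -0.2794, 0.0307]
tool_rot: [0.001, 0.716, 0.698, 0.0]
contact_force: [0.1, 0.4, -2.6]
gripper_width: 0.576
```

>>> carry_out(
  moves=[
    [0,0,0,0.002,0,0,0],
    [0,0,0,0.004,0,0,0],
    [0,0,0,0.004,0,0,0],
    [0,0,0,0.004,0,0,0],
  ],
)

```text
time: 7.2
tool_pos: [0.5105, -0.2794, 0.0292]
tool_rot: [0.002, 0.716, 0.698, 0.0]
contact_force: [-0.0, 0.4, -2.1]
gripper_width: 0.573
```

>>> carry_out(
  moves=[
    [0,0,0.005,0.002,0,0,0],
    [0,0,0.01,0.002,0,0,0],
    [0,0,0.015,0.002,0,0,0],
    [0,0,0.015,0.002,0,0,0],
    [0,0,0.015,0.002,0,0,0],
  ],
)

```text
time: 7.62
tool_pos: [0.5171, -0.28, 0.0292]
tool_rot: [0.002, 0.716, 0.698, 0.001]
contact_force: [-1.4, -0.5, 5.1]
gripper_width: 0.579
```

>>> carry_out(
  moves=[
    [0,0,0.003,-0.001,0,0,0],
    [0,0,0.006,-0.001,0,0,0],
    [0,0,0.008,-0.001,0,0,0],
    [0,0,0.008,-0.001,0,0,0],
    [0,0,0.008,-0.001,0,0,0],
  ],
)

```text
time: 8.03
tool_pos: [0.5193, -0.2799, 0.0291]
tool_rot: [0.001, 0.716, 0.698, -0.0]
contact_force: [-3.9, -1.1, 6.9]
gripper_width: 0.574
```

>>> carry_out(
  moves=[
    [0,0,0.003,0,0,0,0],
    [0,0,0.005,0,0,0,0],
    [0,0,0.005,0,0,0,0],
    [0,0,0.005,0,0,0,0],
  ],
)

```text
time: 8.37
tool_pos: [0.5212, -0.28, 0.0291]
tool_rot: [0.001, 0.716, 0.698, -0.0]
contact_force: [-4.7, 0.2, 6.2]
gripper_width: 0.575
```

>>> carry_out(
  moves=[
    [0,0,0.003,-0.001,0,0,0],
    [0,0,0.005,-0.001,0,0,0],
    [0,0,0.005,-0.001,0,0,0],
    [0,0,0.005,-0.001,0,0,0],
  ],
)

```text
time: 8.7
tool_pos: [0.5215, -0.28, 0.0292]
tool_rot: [-0.001, 0.716, 0.698, -0.001]
contact_force: [-10.0, -0.8, 8.5]
gripper_width: 0.575
```

>>> carry_out(
  moves=[
    [0,0,0.003,-0.001,0,0,0],
    [0,0,0.005,-0.001,0,0,0],
    [0,0,0.005,-0.001,0,0,0],
    [0,0,0.005,-0.001,0,0,0],
  ],
)

```text
time: 9.03
tool_pos: [0.5216, -0.28, 0.0293]
tool_rot: [-0.003, 0.716, 0.698, -0.003]
contact_force: [-18.1, 0.7, 13.0]
gripper_width: 0.57
```

The housing is on the back fence at TCP x = 0.5215. I'll ease the push and slide towards the end fence.

>>> carry_out(
  moves=[
    [0,0,-0.003,-0.002,0,0,0],
    [0,0,-0.006,-0.002,0,0,0],
    [0,0,-0.006,-0.002,0,0,0],
    [0,0,-0.006,-0.002,0,0,0],
  ],
)

```text
time: 9.37
tool_pos: [0.5214, -0.2798, 0.0292]
tool_rot: [0.0, 0.716, 0.698, -0.001]
contact_force: [-5.7, -3.3, 1.0]
gripper_width: 0.577
```

>>> carry_out(
  moves=[
    [0,-0.004,0,0,0,0,0],
    [0,-0.008,0,0,0,0,0],
    [0,-0.012,0,0,0,0,0],
    [0,-0.016,0,0,0,0,0],
    [0,-0.02,0,0,0,0,0],
    [0,-0.02,0,0,0,0,0],
    [0,-0.02,0,0,0,0,0],
  ],
)

```text
time: 9.95
tool_pos: [0.5213, -0.2862, 0.0293]
tool_rot: [-0.001, 0.716, 0.698, 0.0]
contact_force: [-5.9, 3.8, 4.8]
gripper_width: 0.577
```

>>> carry_out(
  moves=[
    [0,-0.004,0,0,0,0,0],
    [0,-0.008,0,0,0,0,0],
    [0,-0.012,0,0,0,0,0],
    [0,-0.015,0,0,0,0,0],
    [0,-0.015,0,0,0,0,0],
    [0,-0.015,0,0,0,0,0],
  ],
)

```text
time: 10.45
tool_pos: [0.5212, -0.2921, 0.0292]
tool_rot: [-0.001, 0.716, 0.698, 0.0]
contact_force: [-6.5, 3.4, 4.3]
gripper_width: 0.573
```

>>> carry_out(
  moves=[
    [0,-0.004,0,0,0,0,0],
    [0,-0.008,0,0,0,0,0],
    [0,-0.01,0,0,0,0,0],
    [0,-0.01,0,0,0,0,0],
    [0,-0.01,0,0,0,0,0],
  ],
)

```text
time: 10.87
tool_pos: [0.521, -0.296, 0.0292]
tool_rot: [-0.001, 0.716, 0.698, 0.0]
contact_force: [-7.3, 2.9, 4.4]
gripper_width: 0.571
```

>>> carry_out(
  moves=[
    [0,-0.004,0,0,0,0,0],
    [0,-0.008,0,0,0,0,0],
    [0,-0.01,0,0,0,0,0],
    [0,-0.01,0,0,0,0,0],
    [0,-0.01,0,0,0,0,0],
  ],
)

```text
time: 11.28
tool_pos: [0.5209, -0.2994, 0.0292]
tool_rot: [-0.002, 0.716, 0.698, 0.001]
contact_force: [-7.7, 7.1, 6.0]
gripper_width: 0.573
```

>>> carry_out(
  moves=[
    [0,-0.003,0,0,0,0,0],
    [0,-0.005,0,0,0,0,0],
    [0,-0.005,0,0,0,0,0],
    [0,-0.005,0,0,0,0,0],
  ],
)

```text
time: 11.62
tool_pos: [0.5209, -0.3011, 0.0293]
tool_rot: [-0.002, 0.716, 0.698, 0.001]
contact_force: [-7.7, 7.0, 6.3]
gripper_width: 0.577
```

>>> carry_out(
  moves=[
    [0,-0.003,0,0,0,0,0],
    [0,-0.005,0,0,0,0,0],
    [0,-0.005,0,0,0,0,0],
    [0,-0.005,0,0,0,0,0],
  ],
)

```text
time: 11.95
tool_pos: [0.5209, -0.3013, 0.0293]
tool_rot: [-0.004, 0.716, 0.698, 0.002]
contact_force: [-7.9, 13.0, 10.7]
gripper_width: 0.576
```

>>> carry_out(
  moves=[
    [0,-0.001,0.0015,-0.001,0,0,0],
    [0,-0.0015,0.003,-0.001,0,0,0],
    [0,-0.0015,0.003,-0.001,0,0,0],
    [0,-0.0015,0.003,-0.001,0,0,0],
    [0,-0.0015,0.003,-0.001,0,0,0],
    [0,-0.0015,0.003,-0.001,0,0,0],
  ],
)

```text
time: 12.45
tool_pos: [0.5209, -0.3013, 0.0293]
tool_rot: [-0.005, 0.716, 0.698, 0.001]
contact_force: [-10.8, 14.9, 12.7]
gripper_width: 0.573
```

```bash
python3 go.py .5209 -.3013 .0293 -1.597; python3 - <<'E'
from plant import manip
import cv2,numpy as np
t=manip.grab_frame("top")[:,:,::-1];s=manip.grab_frame("side")[:,:,::-1]
cv2.imwrite("pics/side5.png",s)
c=lambda i,x,y,w,h:cv2.resize(i[y:y+h,x:x+w],(400,400),interpolation=cv2.INTER_CUBIC)
cv2.imwrite("pics/z5.png",np.hstack([c(t,375,200,80,80),c(s,325,175,60,60)]))
E
python3 go.py .5209 -.3013 .0293 -1.597
```

```text
pos [ 0.5209 -0.3013  0.0293] t 12.45 F [-10.8  14.9  12.7] g 0.573 tooly [ 1.    -0.025 -0.006]
d [-0.0001 -0.0001  0.0001] r [-0.0117 -0.0185  0.0021]
pos [ 0.521  -0.3013  0.0293] t 12.55 F [-10.9  15.9  12.2] g 0.57 tooly [ 1.    -0.025 -0.006]
d [-0.0001 -0.0002  0.0001] r [-0.0115 -0.0185  0.002 ]
```

View pics/z5.png

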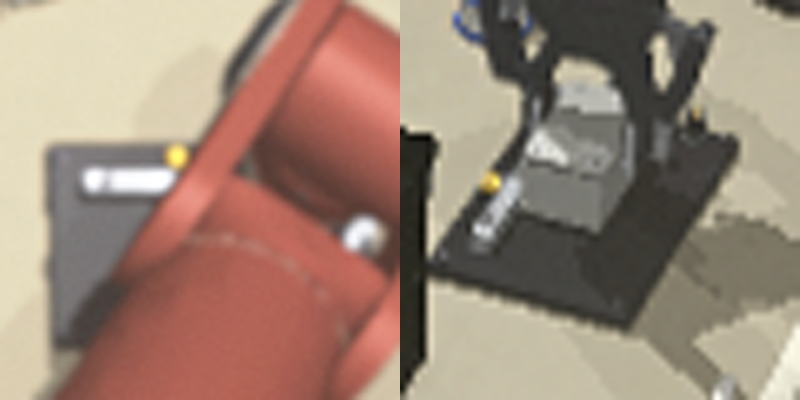

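The housing is seated in the corner at (575,165) in the side crop, against the back fence and the end fence. I'll add some push towards the back fence and relieve the downforce for margin.

>>> carry_out(
  moves=[
    [0,0,0.002,-0.001,0,0,0],
    [0,-0.001,0.004,-0.002,0,0,0],
    [0,-0.001,0.004,-0.002,0,0,0],
    [0,-0.001,0.004,-0.002,0,0,0],
    [0,-0.001,0.004,-0.002,0,0,0],
    [0,-0.001,0.004,-0.002,0,0,0],
    [0,-0.001,0.004,-0.002,0,0,0],
    [0,-0.001,0.004,-0.002,0,0,0],
  ],
)

```text
time: 13.22
tool_pos: [0.521, -0.3013, 0.0294]
tool_rot: [-0.007, 0.716, 0.698, 0.0]
contact_force: [-14.6, 14.8, 13.8]
gripper_width: 0.572
```

>>> carry_out(
  moves=[
    [0,0,0,0,0,0,0],
    [0,0,0,0,0,0,0],
    [0,0,0,0,0,0,0],
    [0,0,0,0,0,0,0],
    [0,0,0,0,0,0,0],
    [0,0,0,0,0,0,0],
    [0,0,0,0,0,0,0],
    [0,0,0,0,0,0,0],
  ],
)

```text
time: 13.88
tool_pos: [0.521, -0.3012, 0.0294]
tool_rot: [-0.007, 0.716, 0.698, 0.0]
contact_force: [-15.0, 14.5, 12.6]
gripper_width: 0.572
```

```bash
python3 -c "
from plant import manip
print(manip.job_done()); print(manip.state()['contact_force'])"
```

```text
the job is handed in; nothing more can be done
None
the job is handed in; nothing more can be done
```

I put the housing with the connector into the nest and handed the job in at 13.9 s, with the gripper still holding it and pressing it into the corner. The hand-in gave no verdict, and I couldn't read the contact pins or fence forces directly.

- **Seating:** the housing met hard stops at TCP x 0.521 and y -0.301. These are within about 1.5 mm of the home position I estimated from the camera images. The approach forces fit both spring contacts being pushed in before the stops.
- **Final hold:** over the last 0.7 s the pose stayed steady, with about 15 N towards the back fence and 14.5 N towards the end fence. Allowing for springs and friction, I estimate at least 3 N left on each fence.
- **Less ideal:** about 13 N also pressed down on the plate, more than I wanted, and raising the target slightly hardly reduced it. The tool was tilted by about 0.01 rad, inside the 0.06 rad limit.
- **Connector in the slot:** the arm hid it in the last picture, so I infer this from the housing travelling fully to the end fence.
- **Other things on the bench:** the blank showed no movement after the lift, and I saw no sign of contact with anything else. I did not measure their final positions.

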